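Gather the bearings in the tote's clipped corner for counting

ROBOT

A 6-joint arm with a two-finger parallel gripper is mounted at the origin on the work surface. World frame = base frame: x ahead of the robot, y to its left, z up, the work surface at z = 0. Lengths are in m, angles in degrees, forces in N, time in s.
With the tool pointing down it reaches from about 0.35 to 1 m from the base axis. Payload 7.1 kg.
Tool frame: the origin (TCP) lies midway between the tips of the shut fingers; the grasp point (between the pads) lies hold_point_z behind it (hold_point_z is the distance from the TCP to the grasp point, in m); z points along the fingers, y is the line along which they close (so a half turn about z gives the same grasp; the last joint's range is limited). The gripper opens to 85 mm and grips with 20 to 120 N. Pads are 22 mm wide; open, the fingers measure 114 mm over their backs; the gripper's body (76 mm by 85 mm) begins 54 mm behind the grasp point. The pads swing forward as they close: fully open they stand 13 mm farther back than shut.
Start: joints at [62.281, 24.242, 93.386, -0, 62.372, -1.089], TCP at [0.28, 0.559, 0.231] pointing down, gripper open.
Joint ranges: [-172.04, 172.04], [-51.8, 120.97], [4.93, 147.93], [-75.15, 255.16], [6.16, 154.13], [-145.62, 145.62]. Speed limits (degrees/s): [136.94, 136.94, 172.46, 180, 180, 180].

INTERFACE

Orientations are given as a 3x3 rotation matrix whose columns are the frame's x, y, z axes.
In Python, from bench import * gives the robot as it stands. The module is installed in compiled form; this text tells all that it offers.
- The arm moves only by the shell command python3 -m handwheel 'ROWS'. ROWS is JSON, a list of rows, each a list of 7 numbers: the shift along the world's x, y, z each as a share of 800 mm, from -1 to 1, then the turn, a rotation vector about the world's x, y, z each as a share of pi/2 rad, from -1 to 1, then the opening, from 0 (shut) to 1 (fully open). A call has 1 to 8 rows; each row is the pose to reach, as a shift and turn from the pose commanded when the call began; what a row does not reach only later rows make up. A row lasts 1/12 s, in which the tool goes at most 41.7 mm and 7.16 degrees, less where a joint would pass 70% of its speed; a pose out of reach is approached as far as the arm can. A call with a number of a shift or a turn outside -1 to 1 is refused whole. A call with a gripper value outside its range is refused whole. The fingers move at their own pace and stop on an object; the grip force is fixed at half the most. Time passes only in rows, so rows that repeat a pose let the fingers close. It gives the time, the measured TCP pose, the force, the opening and the grip force at its end, in the units of the state.
- get_obs(): the state, without advancing time (a new reading comes with each control period).
- snapshot(name): name is "scene" or "top" or "wrist"; returns a dict with "image" (384x512x3 uint8, red, green, blue), "depth" (384x512 float32, m along the optical axis (not along the pixel's ray), 0 where there is no reading), "camera_matrix" (3x3 intrinsics, pixels), "world_from_camera" (4x4, takes a point from camera to world coordinates). Camera axes: x right, y up, looking along -z (the intrinsics and any distortion apply to the point x, -y, -z); pixel columns grow to the right and rows downward; lengths in m; the calibration is good to about 2 mm. The wrist camera is an equidistant fisheye: a pixel r from the principal point sees the ray r / f radians off the axis. A picture is of the moment at which its call begins.
- sign_off(): hands the job in; it is judged then, once.
Trained networks look in a picture, given as the dict that the camera call returned (one of the last four; its "shot" number tells which), for a name from the list of things; names that differ only in an ending like _2 or _b are one class to them, and where a whole thing is asked for, a point or a joint stands for the part that bears it (a point fixed in the world has none). Each returns a list of dicts, best first, with "score" (0 to 1); they miss things now and then, are a little off and sometimes report something else, mostly with a low value. They report only what shows in the picture. A call takes as long as a camera call. They do not tell look-alikes from the thing itself.
- boxes_of(picture, thing): "at" ([column, row] as shares, 0 to 1, of the picture: columns of its width, rows of its height, amid what is visible of it).
- outline_of(picture, thing): "pixels" (384x512 bool, what is visible of it) and "at" ([column, row] as shares, 0 to 1, of the picture: columns of its width, rows of its height, amid what is visible of it).
- spot_point(picture, thing): "at" ([column, row] as shares, 0 to 1, of the picture: columns of its width, rows of its height: a listed point, or the origin of a listed thing).
The state is a dict: "time_s": time; "joint_positions": joint angles; "dq": joint speeds; "joint_efforts": joint torques, N m; "eef_pos": TCP position; "ee_rot": TCP orientation; "contact_force": force on the tool from outside, world axes, zero at the start; "torque": the same for the moment, N m; "gripper_width": finger opening in m; "grip_force": force on a finger pad.
Only numpy, scipy, OpenCV 4.12 (cv2) and the standard library are available. Lean on these libraries where they do the work, as an engineer would, in place of code of your own. Each camera call takes 0.05 s, during which the arm holds its last target. There are 200 camera calls.

TASK

One ball bearing has been left lying on the granite plate after measuring: lower it into the tote that holds the bearings like it, without dropping it in from above. Then take that tote by its rim and tip it up on its clipped corner, with that corner still resting on the plate, until all four bearings have slid down together into the clipped corner where they can be counted. Finish holding the tote tilted like this, still in the gripper; do not set it down, and leave the other tote and everything else alone.

Things in the scene. Friction and masses are not known exactly. Their poses are not given: they have to be found in the camera images.
- tote: the bearings' tote: open slate-grey plastic tray, 0.19 to 0.34 kg, three bearings in it. Origin under the centre of its underside, z up. Upright 3 mm walls, outside 194 mm (its x) by 144 mm (its y), 50 mm high; floor 3 mm. Its -x, -y corner is clipped off at 45 degrees, 50 mm along each side, and starts turned roughly towards the robot. Friction about 0.6 on the plate
- tote_edge (a point): bearings' tote: middle of the lower outer edge of its clipped wall, the 71 mm long edge on which it tips; at (-72, -47, 0) mm in the tote's frame
- tote_corner (a point): bearings' tote: inner floor at the middle of its clipped wall, at (-70, -45, 3) mm in its frame. Steel parts are slippery in the tote (friction about 0.2): they start to slide at 10 to 15 degrees of tilt; those that must run along a wall need more, and by 35 to 40 degrees all should have reached the corner
- tote_far_rim (a point): bearings' tote: top of the rim at the corner across from the clipped one, at (100.5, 75.5, 50) mm in its frame. The out-turned rim runs all round, 40 to 50 mm above the underside; pinched with one finger inside and one outside it is 10 mm thick, its middle 99 mm from the origin on the x sides and 74 mm on the y sides
- stray: the stray ball bearing: steel ring 28 mm outside diameter, 12 mm bore, 8 mm high, 22 g, lying flat on the plate between the two totes; origin at the centre of its underside
- bearing1: deep-groove ball bearing like the stray one (steel ring 28 mm outside diameter, 12 mm bore, 8 mm high, 22 g), lying flat somewhere on the floor of the bearings' tote; origin at the centre of its underside
- bearing2: deep-groove ball bearing like the stray one (steel ring 28 mm outside diameter, 12 mm bore, 8 mm high, 22 g), lying flat somewhere on the floor of the bearings' tote; origin at the centre of its underside
- bearing3: deep-groove ball bearing like the stray one (steel ring 28 mm outside diameter, 12 mm bore, 8 mm high, 22 g), lying flat somewhere on the floor of the bearings' tote; origin at the centre of its underside
- sleeve_tote: the other tote, of the same make and size, with three plain sleeves in it; leave it alone. Origin under the centre of its underside, axes as for the bearings' tote
- sleeve1: plain steel sleeve, 20 mm diameter, 12 mm bore, 28 mm high, standing in the other tote; not part of the job; origin at the centre of its underside
- sleeve2: plain steel sleeve, 20 mm diameter, 12 mm bore, 28 mm high, standing in the other tote; not part of the job; origin at the centre of its underside
- sleeve3: plain steel sleeve, 20 mm diameter, 12 mm bore, 28 mm high, standing in the other tote; not part of the job; origin at the centre of its underside
- comparator: fixed dial comparator stand at the right of the plate: base 150 x 110 mm, column 280 mm high; origin under the middle of its base
- oil_bottle: small amber oil bottle with a white cap, 42 mm diameter, 75 mm high, standing beyond the totes; origin at the centre of its underside
- setting_ring: plain steel setting ring, 60 mm outside diameter, 25 mm bore, 18 mm high, lying on the plate at the left; origin at the centre of its underside
Things that resemble listed ones, but are neither listed nor needed, are in the scene too. Of the things that look like the setting_ring, the middle-sized one is meant. There is more than one size of the oil_bottle; the one meant has the size given above.

How it is judged (in metres and radians):
On the way:
1. the stray bearing lies in the bearings' tote, let go, while the tote still stands flat (x of stray in the frame of tote between -0.09 and 0.09 m and y of stray in the frame of tote between -0.065 and 0.065 m and z of stray in the frame of tote between -0.005 and 0.03 m and contact force between the fingers and stray below 0.1 N and angle between tote's own z axis and vertical below 0.12 rad and linear speed of stray below 0.05 m/s), for 0.2 s.
At the end, for the whole second after the job is handed in: Fingers hold the tote still (over 1 N), tilted over 0.26 rad, far rim corner over 90 mm up, floor at the clipped wall under 20 mm up, leaning on nothing but plate and gripper; all four bearings at rest, origins within 85 mm of the middle of the clipped wall at the floor (distance between each of bearing1, bearing2, bearing3, stray and tote_corner below 0.085 m and linear speed of each of bearing1, bearing2, bearing3, stray below 0.03 m/s and angle between tote's own z axis and vertical above 0.26 rad and height (world z) of tote_far_rim above 0.09 m and height (world z) of tote_corner below 0.02 m and contact force between the fingers and tote above 1 N and linear speed of tote below 0.02 m/s and angular speed of tote below 0.1 rad/s and contact force between tote and sleeve_tote below 0.3 N and contact force between tote and comparator below 0.3 N and contact force between tote and oil_bottle below 0.3 N and contact force between tote and setting_ring below 0.3 N); the arm keeps its last pose, push and grip.
It fails at once if the stray bearing is dropped: falling free, out of the fingers, more than 60 mm above the plate (contact force between the fingers and stray below 0.05 N and linear speed of stray above 0.6 m/s and height (world z) of stray above 0.06 m and angle between tote's own z axis and vertical below 0.12 rad).
It fails at once if a bearing is spilled out of the tote (distance between any of bearing1, bearing2, bearing3 and tote above 0.17 m).
It fails at once if the other tote, a sleeve, the bottle or the setting ring is moved by more than 30 mm (distance of any of sleeve_tote, sleeve1, sleeve2, sleeve3, oil_bottle, setting_ring from where it was at the start of the episode above 0.03 m).
It fails at once if the comparator stand is knocked (over 10 N) (contact force between any of the arm, the fingers, tote and comparator above 10 N).
It also fails if it takes over 46 s, if anything falls off the work surface, if the arm or the gripper's body presses on something with over 40 N, if the wrist force passes 120 N, or if a joint passes its speed limit or range.

## Working session

There is one attempt and no reset: what is moved stays moved. The work goes in short steps, Python scripts to look and compute and a shell command to move; the robot and the scene stay as the last step left them, time stands still between calls to the robot, and variables do not carry over. Pictures are saved under pics/ and viewed, at most 13 in all, crops included, and the job is handed in when it is done.

```bash
mkdir -p pics
cat > h.py <<'E'
from bench import *
import numpy as np, cv2
def w(p,u,v,z=None):
    K=p["camera_matrix"];T=p["world_from_camera"]
    r=np.array([(u-K[0,2])/K[0,0],-(v-K[1,2])/K[1,1],-1.])
    if z is None: d=p["depth"][int(v),int(u)]
    else: d=(z-T[2,3])/(T[:3,:3]@r)[2]
    return T[:3,:3]@(r*d)+T[:3,3]
E
python3 - <<'E'
from h import *
o=get_obs();print({k:np.round(v,3).tolist() for k,v in o.items()})
for c in ("top","scene"):
    p=snapshot(c);cv2.imwrite(f"pics/{c}0.png",cv2.cvtColor(p["image"],cv2.COLOR_RGB2BGR))
    if c=="top": print(p["camera_matrix"],p["world_from_camera"])
    for t in ("tote","tote_edge","tote_far_rim","tote_corner","stray","sleeve_tote","setting_ring","oil_bottle","comparator","sleeve1"):
        for r in spot_point(p,t)[:5]:
            u,v=r["at"][0]*512,r["at"][1]*384
            print(c,t,round(r["score"],2),round(u),round(v),np.round(w(p,u,v,0.05 if 'rim' in t else 0.003),3))
E
```

```text
{'time_s': 0.0, 'joint_positions': [62.282, 24.285, 93.433, 0.001, 62.374, -1.089], 'dq': [0.017, 0.102, -0.058, -0.007, 0.003, 0.01], 'joint_efforts': [-0.0, -55.739, -28.174, 0.0, 0.007, 0.0], 'eef_pos': [0.28, 0.558, 0.231], 'ee_rot': [[-0.894, 0.448, -0.001], [0.448, 0.894, -0.001], [0.0, -0.002, -1.0]], 'contact_force': [-0.437, -0.914, 0.187], 'torque': [0.029, 0.021, -0.044], 'grip_force': 0.0, 'gripper_width': 0.085}
[[409.73951339   0.         252.19947377]
 [  0.         409.73951339 194.95501041]
 [  0.           0.           1.        ]] [[-0.00366881  0.98555476 -0.16931729  0.27540204]
 [-0.9998857  -0.00609891 -0.01383447  0.00598171]
 [-0.01466728  0.16924718  0.98546449  1.64433528]
 [ 0.          0.          0.          1.        ]]
top tote 0.55 199 205 [0.516 0.244 0.003]
top tote 0.16 324 206 [ 0.512 -0.26   0.003]
top tote_edge 0.67 179 209 [0.501 0.326 0.003]
top tote_far_rim 0.96 229 197 [0.543 0.121 0.05 ]
top tote_corner 0.93 179 212 [0.488 0.326 0.003]
top stray 0.47 259 224 [0.438 0.001 0.003]
top sleeve_tote 0.82 322 216 [ 0.47  -0.252  0.003]
top sleeve_
[... 724 characters left out ...]
 tote_corner 0.73 348 249 [0.511 0.326 0.003]
scene stray 0.52 133 136 [ 0.594 -0.513  0.003]
scene stray 0.46 273 179 [ 0.441 -0.002  0.003]
scene sleeve_tote 0.72 212 152 [ 0.477 -0.238  0.003]
scene setting_ring 0.73 430 257 [0.39  0.526 0.003]
scene setting_ring 0.62 419 222 [0.299 0.448 0.003]
scene setting_ring 0.51 418 283 [0.484 0.533 0.003]
scene oil_bottle 0.67 225 262 [0.767 0.072 0.003]
scene oil_bottle 0.56 258 276 [0.742 0.172 0.003]
scene comparator 0.74 135 136 [ 0.587 -0.511  0.003]
scene comparator 0.18 303 224 [0.522 0.174 0.003]
scene sleeve1 0.5 430 255 [0.384 0.52  0.003]
scene sleeve1 0.42 205 142 [ 0.457 -0.29   0.003]
scene sleeve1 0.39 196 153 [ 0.515 -0.28   0.003]
```

Run:
```python
import cv2
a=cv2.imread("pics/top0.png")[120:290,100:420];cv2.imwrite("pics/top0c.png",cv2.resize(a,None,fx=2.5,fy=2.5,interpolation=cv2.INTER_CUBIC))
```

```text
(no output)
```

View pics/top0c.png

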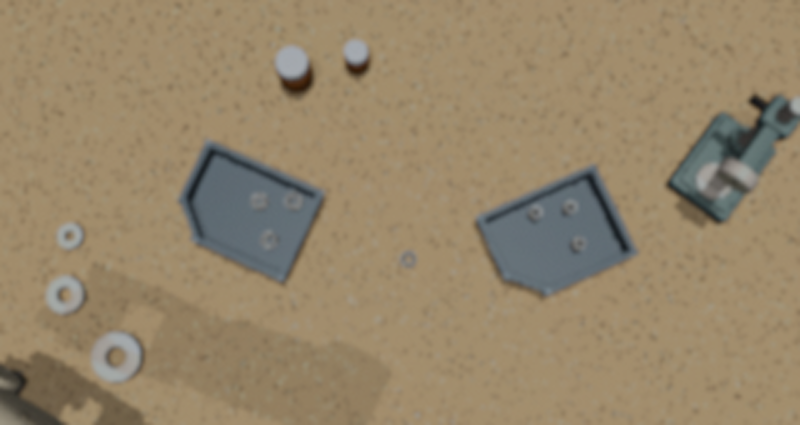

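View pics/scene0.png

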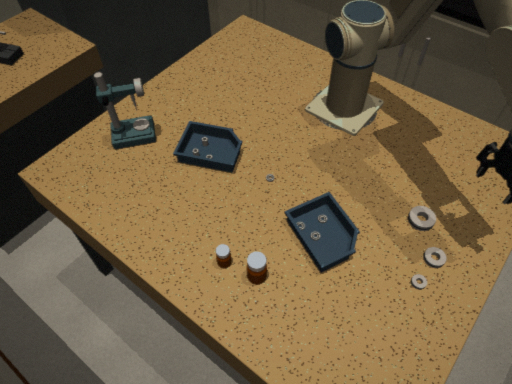

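Run:
```python
from h import *
p=snapshot("top")
for c,r in [(259,200),(293,200),(268,240),(536,212),(569,206),(578,243),(408,259)]:
    u,v=100+c/2.5,120+r/2.5
    pts=np.array([w(p,u+i,v+j) for i in range(-5,6) for j in range(-5,6)])
    z=np.sort(pts[:,2]);print(c,r,np.round(z[[0,30,60,90,105,110,115,120]],3),w(p,u,v,.01).round(3))
s=snapshot("scene")
a=s["image"][175:280,270:370];b=s["image"][110:185,160:290]
cv2.imwrite("pics/sc1.png",np.hstack([cv2.resize(a,(400,420),interpolation=2),cv2.resize(b,(400,420),interpolation=2)])[:,:,::-1])
for c,r,uu,vv in [('L',0,324,218),('L',0,303,226),('L',0,315,236),('R',0,207,141),('R',0,196,152),('R',0,208,156)]:
    z=np.sort([w(s,uu+i,vv+j)[2] for i in range(-5,6) for j in range(-5,6)]);print(c,uu,vv,np.round(z[[0,30,60,90,105,110,115,120]],3))
```

```text
259 200 [-0.007  0.001  0.004  0.008  0.011  0.013  0.014  0.016] [0.537 0.226 0.01 ]
293 200 [-0.007  0.002  0.005  0.009  0.014  0.015  0.018  1.644] [0.536 0.171 0.01 ]
268 240 [-0.004  0.002  0.005  0.008  0.01   0.012  0.013  0.021] [0.472 0.21  0.01 ]
536 212 [-8.000e-03  1.000e-03  4.000e-03  1.000e-02  2.900e-02  3.200e-02
  3.500e-02  1.644e+00] [ 0.514 -0.221  0.01 ]
569 206 [-0.008  0.001  0.004  0.008  0.019  0.03   0.033  0.039] [ 0.524 -0.274  0.01 ]
578 243 [-0.01   0.     0.003  0.007  0.022  0.028  0.031  0.038] [ 0.464 -0.287  0.01 ]
408 259 [-0.011 -0.001  0.002  0.005  0.008  0.01   0.012  0.018] [ 0.44  -0.015  0.01 ]
L 324 218 [-0.001  0.005  0.006  0.011  0.012  0.014  0.014  0.016]
L 303 226 [-1.000e-03  4.000e-03  7.000e-03  1.200e-02  1.700e-02  5.000e-02
  5.400e-02  1.125e+00]
L 315 236 [-0.001  0.004  0.007  0.012  0.014  0.014  0.015  0.019]
R 207 141 [-0.001  0.004  0.006  0.019  0.031  0.032  0.033  0.036]
R 196 152 [-0.001  0.005  0.014  0.032  0.05   0.052  0.052  0.056]
R 208 156 [-0.003  0.004  0.021  0.049  0.052  0.052  0.053  1.125]
```

View pics/sc1.png

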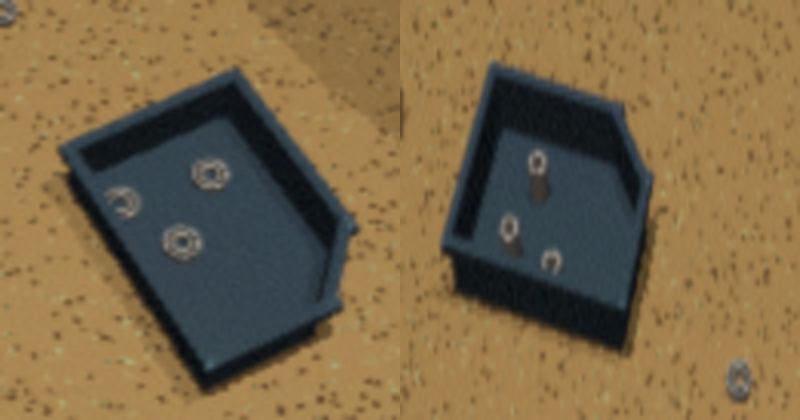

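The left tote (centre about crop pixel (250,210) in the top view, world y>0) holds three flat rings whose tops are at about 11 mm, so it is the bearings' tote. The right tote's parts are about 30 mm tall, so those are the sleeves.

Candidates for the stray, as full top pixels: ring at (263,224), between the totes; small ring at (127,213), a setting-ring look-alike; medium ring (129,237); large ring (146,262). The one between the totes fits the description.

```bash
cat > fit.py <<'E'
from h import *
from scipy.optimize import minimize
P=np.array([[100.5,75.5],[-100.5,75.5],[-100.5,-25.],[-50,-75.5],[100.5,-75.5]])/1000
def proj(p,X):
    K=p["camera_matrix"];T=p["world_from_camera"];c=(X-T[:3,3])@T[:3,:3]
    return np.c_[K[0,0]*c[:,0]/-c[:,2]+K[0,2],-K[1,1]*c[:,1]/-c[:,2]+K[1,2]]
def pose(q): 
    c,s=np.cos(q[2]),np.sin(q[2]);return np.array([[c,-s],[s,c]])
def sil(p,q):
    m=np.zeros((384*4,512*4),np.uint8)
    R=pose(q);hs=[]
    for k,z in((1,.05),(1,.04),(.97,0)):
        hs.append(proj(p,np.c_[(P*k)@R.T+q[:2],np.full(5,z)]))
    h=cv2.convexHull(((np.vstack(hs)+.5)*4).astype(np.float32)).astype(np.int32)
    cv2.fillPoly(m,[h],255);return cv2.resize(m,(512,384),interpolation=cv2.INTER_AREA)/255.
def fit(p,q0):
    best=min(outline_of(p,"tote"),key=lambda r:np.hypot(*(np.array(r["at"])*[512,384]-proj(p,np.array([[q0[0],q0[1],.02]]))[0])))
    M=best["pixels"].astype(float)
    f=lambda x:np.abs(sil(p,[x[0],x[1],x[2]*5])-M).sum()
    r=minimize(f,[q0[0],q0[1],q0[2]/5],method="Nelder-Mead",options=dict(initial_simplex=np.array([q0*[1,1,.2]]*4)+np.vstack([np.zeros(3),np.eye(3)*.02]),xatol=1e-4,fatol=.1))
    return r.x*[1,1,5],r.fun,M.sum()
E
python3 - <<'E'
from fit import *
import bench
print([n for n in dir(bench) if n[0]!='_'], getattr(bench,'hold_point_z',None))
for c in("top","scene"):
    p=snapshot(c)
    q,e,n=fit(p,np.array([.515,.22,np.radians(-113)]));print(c,q[:2].round(4),np.degrees(q[2]).round(1),e,n)
    for r in outline_of(p,"stray"):
        v,u=np.nonzero(r["pixels"]);print(round(r["score"],2),len(u),u.mean().round(1),v.mean().round(1),w(p,u.mean(),v.mean(),.006).round(4))
E
```

```text
['PlanningError', 'boxes_of', 'get_obs', 'hold_point_z', 'outline_of', 'sign_off', 'snapshot', 'spot_point'] 0.0187
top [0.5209 0.2445] -114.7 163.96862745098042 1981.0
scene [0.5153 0.2436] -114.3 261.67843137254897 3352.0
0.42 34 300.6 225.1 [0.5324 0.1718 0.006 ]
```

```bash
python3 -m handwheel '[[0.1,-0.3,0,0,0,0,0.7],[0.1,-0.3,0,0,0,0,0.7],[0.1,-0.3,0,0,0,0,0.7],[0.1,-0.3,0,0,0,0,0.7],[0.1,-0.3,0,0,0,0,0.7],[0.1,-0.3,0,0,0,0,0.7],[0.1,-0.3,0,0,0,0,0.7],[0.1,-0.3,0,0,0,0,0.7]]'; python3 -m handwheel '[[0.1,-0.41,0,0,0,0,0.7],[0.1,-0.41,0,0,0,0,0.7],[0.1,-0.41,0,0,0,0,0.7],[0.1,-0.41,0,0,0,0,0.7],[0.1,-0.41,0,0,0,0,0.7],[0.1,-0.41,0,0,0,0,0.7],[0.1,-0.41,0,0,0,0,0.7],[0.1,-0.41,0,0,0,0,0.7]]'; python3 -m handwheel '[[0,-0.05,0,0,0,0,0.7],[0,-0.05,0,0,0,0,0.7]]'
python3 - <<'E'
from h import *
o=get_obs();print(o["time_s"],o["eef_pos"],o["ee_rot"])
p=snapshot("wrist");T=p["world_from_camera"];K=p["camera_matrix"];print(K,T)
cv2.imwrite("pics/w1.png",p["image"][:,:,::-1])
E
```

```text
time_s: 2.17
eef_pos: [0.3608, 0.3168, 0.2316]
ee_rot: [[-0.892, 0.452, 0.0], [0.452, 0.892, 0.0], [-0.0, 0.0, -1.0]]
contact_force: [-0.1, 0.9, 0.5]
gripper_width: 0.0598
grip_force: 0.0
time_s: 2.83
eef_pos: [0.4401, -0.006, 0.2317]
ee_rot: [[-0.895, 0.447, 0.001], [0.447, 0.895, 0.0], [-0.001, 0.001, -1.0]]
contact_force: [1.7, 1.4, 0.3]
gripper_width: 0.0596
grip_force: 0.0
time_s: 3.0
eef_pos: [0.4406, -0.0499, 0.2317]
ee_rot: [[-0.892, 0.452, 0.002], [0.452, 0.892, -0.002], [-0.002, -0.001, -1.0]]
contact_force: [-0.0, 0.2, -0.0]
gripper_width: 0.0598
grip_force: 0.0
3.0 [ 0.44061501 -0.04985176  0.2317011 ] [[-8.91929949e-01  4.52170368e-01  1.71030042e-03]
 [ 4.52167921e-01  8.91931323e-01 -1.63906957e-03]
 [-2.26660920e-03 -6.88592250e-04 -9.99997194e-01]]
[[297.31863964   0.         255.99737591]
 [  0.         297.31863964 191.06110232]
 [  0.           0.           1.        ]] [[ 4.52896322e-01 -8.46220116e-01 -2.80707031e-01  3.68287389e-01]
 [ 8.91563190e-01  4.29868980e-01  1.42575379e-01 -1.32008510e-02]
 [ 1.70912633e-05 -3.14839920e-01  9.49144786e-01  3.74621912e-01]
 [ 0.00000000e+00  0.00000000e+00  0.00000000e+00  1.00000000e+00]]
```

View pics/w1.png

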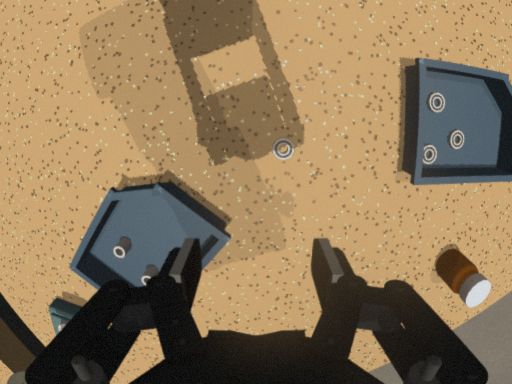

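The wrist view shows the stray ring at (283,149). The bearings' tote with its three flat rings is at upper right, around (450,125). The sleeve tote is at (150,235).

```bash
cat >> h.py <<'E'
def wf(p,u,v,z):
    K=p["camera_matrix"];T=p["world_from_camera"]
    a=np.array([(u-K[0,2])/K[0,0],(v-K[1,2])/K[1,1]]);t=np.hypot(*a)
    s=np.sin(t)/t if t else 1
    r=T[:3,:3]@np.array([a[0]*s,-a[1]*s,-np.cos(t)])
    return T[:3,3]+r*(z-T[2,3])/r[2]
E
python3 - <<'E'
from h import *
p=snapshot("wrist")
for r in outline_of(p,"stray"):
    v,u=np.nonzero(r["pixels"]);print(round(r["score"],2),len(u),u.mean().round(1),v.mean().round(1),wf(p,u.mean(),v.mean(),.006).round(4))
print(wf(p,283.5,149,.006), wf(p,294,149,.006),wf(p,273,149,.006))
# tote rim corners by eye
for u,v in((418,59),(414,183)): print(wf(p,u,v,.05).round(4))
for u,v in((437,102),(457,139),(429,154)): print(wf(p,u,v,.011).round(4))
E
```

```text
0.82 354 280.7 150.0 [ 0.4421 -0.0134  0.006 ]
0.73 283 434.3 103.3 [0.4744 0.2121 0.006 ]
[ 0.44259239 -0.00965398  0.006     ] [0.44851499 0.00229782 0.006     ] [ 0.43666775 -0.02150944  0.006     ]
[0.4041 0.1851 0.05  ]
[0.5444 0.1231 0.05  ]
[0.473  0.2142 0.011 ]
[0.5364 0.2304 0.011 ]
[0.5363 0.1756 0.011 ]
```

```bash
python3 -m handwheel '[[0.003,0.0475,-0.05,0,0,0,0.5],[0.003,0.0475,-0.15,0,0,0,0.5],[0.003,0.0475,-0.2,0,0,0,0.5],[0.003,0.0475,-0.24,0,0,0,0.5],[0.003,0.0475,-0.26,0,0,0,0.5],[0.003,0.0475,-0.27,0,0,0,0.5],[0.003,0.0475,-0.275,0,0,0,0.45],[0.003,0.0475,-0.275,0,0,0,0.45]]'; python3 -m handwheel '[[0,0,-0.004,0,0,0,0.45],[0,0,-0.008,0,0,0,0.45],[0,0,-0.008,0,0,0,0.45]]'
python3 - <<'E'
from h import *
p=snapshot("wrist")
cv2.imwrite("pics/w2.png",cv2.resize(p["image"][150:340,150:370],None,fx=2.5,fy=2.5,interpolation=2)[:,:,::-1])
E
```

```text
time_s: 3.82
eef_pos: [0.4407, -0.0054, 0.0102]
ee_rot: [[-0.895, 0.446, -0.003], [0.446, 0.895, 0.0], [0.003, -0.001, -1.0]]
contact_force: [-0.3, -0.6, 0.1]
gripper_width: 0.0384
grip_force: 0.0
time_s: 4.07
eef_pos: [0.4428, -0.0069, 0.0062]
ee_rot: [[-0.894, 0.448, 0.003], [0.448, 0.894, -0.0], [-0.003, 0.001, -1.0]]
contact_force: [-0.2, -1.1, 3.4]
gripper_width: 0.0383
grip_force: 2.1
```

View pics/w2.png

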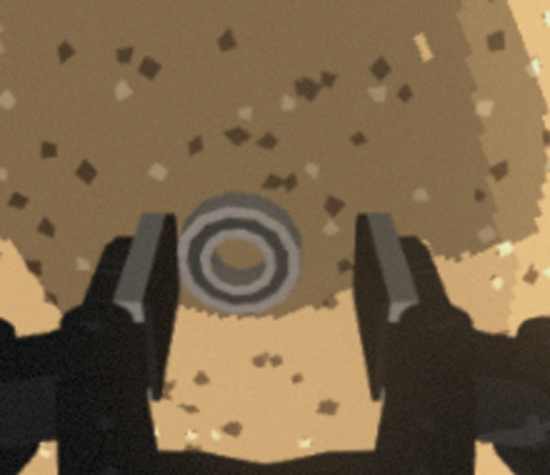

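Run:
```python
from h import *
o=get_obs();print(o["eef_pos"],o["contact_force"])
p=snapshot("wrist")
c=wf(p,246,251.6,.008);print(c, wf(p,222,252,.008),wf(p,270,252,.008))
# midpoint of finger tips by pixels, and tool-frame offset of the ring
print((c-o["eef_pos"])@o["ee_rot"])
a,b=wf(p,150+178/2.5,150+215/2.5,.008),wf(p,150+357/2.5,150+215/2.5,.008);print(a,b,(a+b)/2)
```

```text
[ 0.44276707 -0.00707861  0.00622732] [ 0.30677512 -0.07282292  3.27461924]
[ 0.44068129 -0.01222638  0.008     ] [ 0.43512477 -0.02416433  0.008     ] [ 0.4468043  -0.00066359  0.008     ]
[-0.00044691 -0.00553449 -0.00177822]
[ 0.42630674 -0.01967786  0.008     ] [0.44349863 0.01443638 0.008     ] [ 0.43490268 -0.00262074  0.008     ]
```

```bash
python3 -m handwheel '[[-0.002,-0.006,0.002,0,0,0,0.45],[-0.002,-0.006,0.002,0,0,0,0.45],[-0.002,-0.006,0.002,0,0,0,0.2],[-0.002,-0.006,0.002,0,0,0,0.1],[-0.002,-0.006,0.002,0,0,0,0],[-0.002,-0.006,0.002,0,0,0,0]]';python3 -m handwheel '[[0,0,0.002,0,0,0,0],[0,0,0.004,0,0,0,0],[0,0,0.05,0,0,0,0],[0,0,0.1,0,0,0,0],[0,0,0.1,0,0,0,0]]'
python3 - <<'E'
from h import *
p=snapshot("wrist")
cv2.imwrite("pics/w3.png",cv2.resize(p["image"][130:340,150:370],None,fx=2.5,fy=2.5,interpolation=2)[:,:,::-1])
E
```

```text
time_s: 4.67
eef_pos: [0.4417, -0.0122, 0.008]
ee_rot: [[-0.894, 0.449, 0.004], [0.449, 0.894, -0.0], [-0.004, 0.002, -1.0]]
contact_force: [-0.5, 0.8, 20.0]
gripper_width: 0.0001
grip_force: 10.4
time_s: 5.08
eef_pos: [0.4429, -0.0122, 0.0911]
ee_rot: [[-0.894, 0.448, 0.007], [0.448, 0.894, -0.0], [-0.007, 0.003, -1.0]]
contact_force: [1.7, -0.4, -0.4]
gripper_width: -0.0
grip_force: 0.0
```

View pics/w3.png

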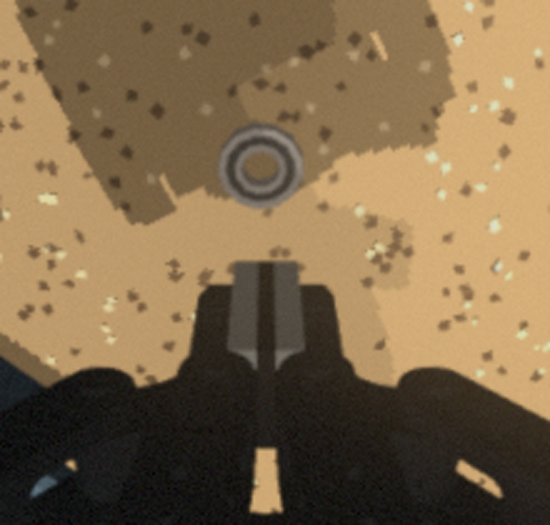

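Missed: the fingers shut empty above the ring, so they went down too high, onto its top. The ring still lies flat at crop (261,166).

Run:
```python
from h import *
o=get_obs();p=snapshot("wrist");print(o["eef_pos"])
c=wf(p,150+261/2.5,130+166/2.5,.008);print(c,(c-o["eef_pos"])/.8)
for r in outline_of(p,"stray")[:2]:
    v,u=np.nonzero(r["pixels"]);print(round(r["score"],2),len(u),u.mean().round(1),v.mean().round(1),wf(p,u.mean(),v.mean(),.006).round(4))
```

```text
[ 0.44211223 -0.01211769  0.08926289]
[ 0.4398735  -0.01220808  0.008     ] [-0.00279841 -0.000113   -0.10157862]
0.76 850 254.4 197.9 [ 0.4416 -0.0131  0.006 ]
```

```bash
python3 -m handwheel '[[-0.001,-0.0005,0,0,0,0,0.5],[-0.001,-0.0005,-0.03,0,0,0,0.5],[-0.001,-0.0005,-0.06,0,0,0,0.5],[-0.001,-0.0005,-0.09,0,0,0,0.5],[-0.001,-0.0005,-0.1,0,0,0,0.5],[-0.001,-0.0005,-0.105,0,0,0,0.5],[-0.001,-0.0005,-0.105,0,0,0,0.5]]';python3 -m handwheel '[[0,0,-0.001,0,0,0,0.4],[0,0,-0.001,0,0,0,0.3],[0,0,-0.001,0,0,0,0.2],[0,0,-0.001,0,0,0,0.1],[0,0,-0.001,0,0,0,0]]'
```

```text
time_s: 5.82
eef_pos: [0.438, -0.0123, 0.0014]
ee_rot: [[-0.894, 0.448, -0.003], [0.448, 0.894, 0.0], [0.003, -0.001, -1.0]]
contact_force: [0.3, -0.4, 0.4]
gripper_width: 0.0426
grip_force: 0.0
time_s: 6.23
eef_pos: [0.4397, -0.0124, 0.0025]
ee_rot: [[-0.894, 0.448, 0.002], [0.448, 0.894, -0.0], [-0.001, 0.001, -1.0]]
contact_force: [-0.7, -0.6, 7.7]
gripper_width: 0.0239
grip_force: 59.3
```

```bash
python3 -m handwheel '[[0,0,0.005,0,0,0,0],[0,0,0.02,0,0,0,0],[0,0,0.05,0,0,0,0],[0,0,0.05,0,0,0,0]]'
python3 - <<'E'
from h import *
p=snapshot("wrist")
cv2.imwrite("pics/w4.png",cv2.resize(p["image"][130:340,150:370],None,fx=2.5,fy=2.5,interpolation=2)[:,:,::-1])
E
```

```text
time_s: 6.57
eef_pos: [0.4408, -0.0124, 0.0445]
ee_rot: [[-0.894, 0.448, 0.004], [0.448, 0.894, -0.0], [-0.004, 0.002, -1.0]]
contact_force: [1.3, 0.5, 0.3]
gripper_width: 0.0239
grip_force: 59.0
```

View pics/w4.png

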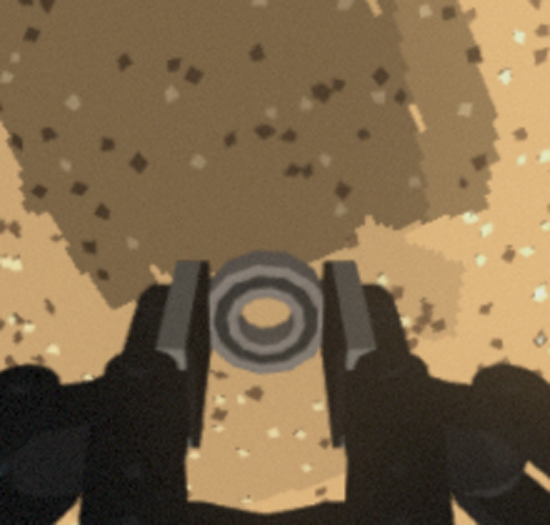

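The ring is held flat between the pads. Now over the free area of the bearings' tote, then down.

```bash
python3 -m handwheel '[[0,0,0.05,0,0,0,0],[0,0,0.1,0,0,0,0],[0.118,0.372,0.1,0,0,0,0],[0.118,0.372,0.1,0,0,0,0],[0.118,0.372,0.1,0,0,0,0],[0.118,0.372,0.1,0,0,0,0],[0.118,0.372,0.1,0,0,0,0],[0.118,0.372,0.1,0,0,0,0]]';python3 -m handwheel '[[0.04,0.12,0,0,0,0,0],[0.04,0.12,0,0,0,0,0],[0.04,0.12,0,0,0,0,0]]'
python3 - <<'E'
from h import *
o=get_obs();print(o["eef_pos"],o["gripper_width"])
p=snapshot("wrist")
cv2.imwrite("pics/w5.png",p["image"][:,:,::-1])
E
```

```text
time_s: 7.28
eef_pos: [0.5146, 0.2279, 0.1211]
ee_rot: [[-0.894, 0.448, -0.0], [0.448, 0.894, -0.0], [0.0, -0.0, -1.0]]
contact_force: [0.1, 0.2, -0.4]
gripper_width: 0.0246
grip_force: 59.0
time_s: 7.53
eef_pos: [0.5479, 0.3268, 0.1212]
ee_rot: [[-0.895, 0.446, 0.002], [0.446, 0.895, 0.002], [-0.001, 0.003, -1.0]]
contact_force: [0.2, -1.2, -0.1]
gripper_width: 0.0241
grip_force: 59.1
[0.54792498 0.32682395 0.12123942] 0.024145241151868883
```

View pics/w5.png

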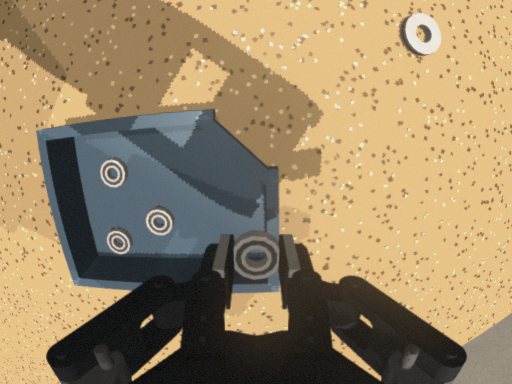

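Run:
```python
from h import *
p=snapshot("wrist")
W=np.array([wf(p,u,v,.05)[:2] for u,v in((76,287),(38,130),(213,110),(277,167))])
M=np.array([[100.5,75.5],[100.5,-75.5],[-50,-75.5],[-100.5,-25]])/1e3
a,b=W-W.mean(0),M-M.mean(0);U,S,V=np.linalg.svd(b.T@a);R=V.T@U.T;t=W.mean(0)-R@M.mean(0)
print(W.round(4),t,np.degrees(np.arctan2(R[1,0],R[0,0])),(W-M@R.T-t).round(4))
print((t+R@[-.045,0]), get_obs()["eef_pos"])
for u,v in((113,173),(160,221),(119,241)): print((R.T@(wf(p,u,v,.011)[:2]-t)).round(4))
```

```text
[[0.5498 0.1196]
 [0.4043 0.1877]
 [0.471  0.3325]
 [0.5297 0.3551]] [0.51677311 0.25026055] -113.51476292045608 [[ 0.0039 -0.0083]
 [-0.0032 -0.0005]
 [ 0.0035  0.0062]
 [-0.0042  0.0027]]
[0.53472745 0.29152362] [0.54729258 0.32524626 0.12084407]
[ 0.0508 -0.0245]
[0.0099 0.0263]
[0.0605 0.0478]
```

```bash
python3 -m handwheel '[[-0.0155,-0.046,0,0,0,0,0],[-0.0155,-0.046,-0.04,0,0,0,0],[-0.0155,-0.046,-0.08,0,0,0,0],[-0.0155,-0.046,-0.11,0,0,0,0],[-0.0155,-0.046,-0.13,0,0,0,0],[-0.0155,-0.046,-0.14,0,0,0,0],[-0.0155,-0.046,-0.143,0,0,0,0],[-0.0155,-0.046,-0.143,0,0,0,0]]'
```

```text
time_s: 8.3
eef_pos: [0.534, 0.2845, 0.007]
ee_rot: [[-0.894, 0.449, -0.001], [0.449, 0.894, -0.001], [0.001, -0.001, -1.0]]
contact_force: [-0.4, -0.5, 0.1]
gripper_width: 0.0241
grip_force: 59.1
```

```bash
python3 -m handwheel '[[0,0,-0.002,0,0,0,0],[0,0,-0.002,0,0,0,0],[0,0,-0.002,0,0,0,0.45],[0,0,-0.002,0,0,0,0.45],[0,0,-0.002,0,0,0,0.45],[0,0,-0.002,0,0,0,0.45]]'; python3 -m handwheel '[[0,0,0.01,0,0,0,0.45],[0,0,0.05,0,0,0,0.45],[0,0,0.1,0,0,0,0.45],[0,0,0.15,0,0,0,0.45],[0,0,0.2,0,0,0,0.45],[0,0,0.2,0,0,0,0.45]]'
python3 - <<'E'
from fit import *
o=get_obs();print(o["eef_pos"],o["ee_rot"])
p=snapshot("wrist");cv2.imwrite("pics/w6.png",p["image"][:,:,::-1])
for c in("top","scene"):
    p=snapshot(c);q,e,n=fit(p,np.array([.515,.245,np.radians(-114)]));print(c,q[:2].round(4),np.degrees(q[2]).round(1),e,n)
E
```

```text
time_s: 8.8
eef_pos: [0.5345, 0.2853, 0.0061]
ee_rot: [[-0.894, 0.448, 0.001], [0.448, 0.894, 0.0], [-0.0, 0.0, -1.0]]
contact_force: [-0.3, 0.0, -0.0]
gripper_width: 0.0384
grip_force: 0.0
time_s: 9.3
eef_pos: [0.5385, 0.2874, 0.1746]
ee_rot: [[-0.894, 0.448, 0.012], [0.448, 0.894, 0.006], [-0.008, 0.011, -1.0]]
contact_force: [2.3, 0.1, 0.4]
gripper_width: 0.0382
grip_force: 0.0
[0.53853297 0.28735888 0.17456989] [[-0.89390975  0.44808754  0.0119547 ]
 [ 0.44817626  0.89392454  0.00608   ]
 [-0.00796223  0.01079278 -0.99991006]]
top [0.5198 0.2268] -120.7 905.8313725490195 1012.0
scene [0.5163 0.2428] -113.8 448.9960784313725 3121.0
```

View pics/w6.png

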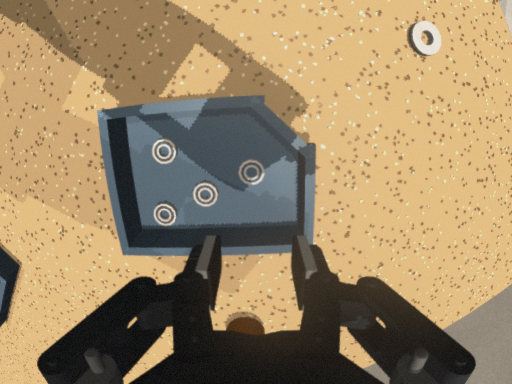

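The stray now lies in the tote at pixel (251,172), next to the other three at (164,151), (205,194) and (166,214). The tote has not moved. Next I go over the +x rim near its far corner.

```bash
python3 -m handwheel '[[-0.021,-0.1875,0,0,0,0.029,0.45],[-0.021,-0.1875,0,0,0,0.029,0.45],[-0.021,-0.1875,0,0,0,0.029,0.45],[-0.021,-0.1875,-0.05,0,0,0.029,0.45],[-0.021,-0.1875,-0.075,0,0,0.029,0.45],[-0.021,-0.1875,-0.075,0,0,0.029,0.45],[-0.021,-0.1875,-0.075,0,0,0.029,0.45],[-0.021,-0.1875,-0.075,0,0,0.029,0.45]]'
python3 - <<'E'
from fit import *
o=get_obs();print(o["eef_pos"],o["ee_rot"])
p=snapshot("wrist");cv2.imwrite("pics/w7.png",p["image"][:,:,::-1])
E
```

```text
time_s: 10.22
eef_pos: [0.5179, 0.1357, 0.1058]
ee_rot: [[-0.914, 0.407, -0.0], [0.407, 0.914, -0.0], [0.0, -0.0, -1.0]]
contact_force: [0.4, 0.2, -0.6]
gripper_width: 0.0385
grip_force: 0.0
[0.51785093 0.13574949 0.10579747] [[-9.13579072e-01  4.06660834e-01 -4.95605321e-04]
 [ 4.06660900e-01  9.13579176e-01 -3.52334965e-05]
 [ 4.38446618e-04 -2.33731891e-04 -9.99999877e-01]]
```

View pics/w7.png

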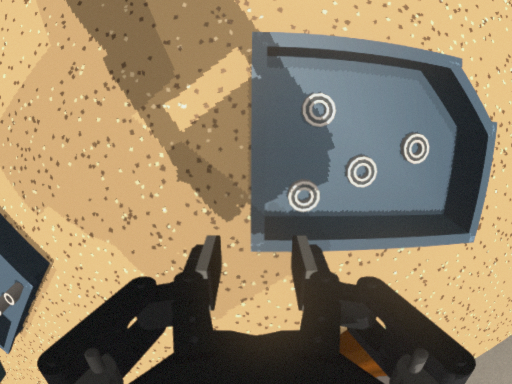

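The +x rim runs down columns 252 to 262, midway between the fingers. The far corner is at (252,250). I'll check that numerically.

Run:
```python
from h import *
o=get_obs();p=snapshot("wrist")
for u,v in((252,250),(252,32),(262,150)):
    c=wf(p,u,v,.05);print(c,((c-o["eef_pos"])@o["ee_rot"]).round(4))
```

```text
[0.54679104 0.12006154 0.05      ] [-0.0325 -0.0031  0.0564]
[0.40336578 0.18445856 0.05      ] [ 0.1247 -0.0025  0.0563]
[0.47938416 0.15791892 0.05      ] [0.0445 0.0041 0.0564]
```

```bash
python3 -m handwheel '[[0.001,0.002,-0.03,0,0,0,0.45],[0.001,0.002,-0.06,0,0,0,0.45],[0.001,0.002,-0.08,0,0,0,0.45],[0.001,0.002,-0.095,0,0,0,0.45],[0.001,0.002,-0.0975,0,0,0,0.45],[0.001,0.002,-0.0975,0,0,0,0.45]]';python3 -m handwheel '[[0,0,0,0,0,0,0.3],[0,0,0,0,0,0,0.2],[0,0,0,0,0,0,0.1],[0,0,0,0,0,0,0],[0,0,0,0,0,0,0],[0,0,0,0,0,0,0]]'
```

```text
time_s: 10.82
eef_pos: [0.5184, 0.1372, 0.0278]
ee_rot: [[-0.914, 0.406, -0.0], [0.406, 0.914, -0.0], [0.0, -0.0, -1.0]]
contact_force: [0.0, -0.6, -0.1]
gripper_width: 0.0385
grip_force: 0.0
time_s: 11.32
eef_pos: [0.5193, 0.137, 0.029]
ee_rot: [[-0.913, 0.407, 0.002], [0.407, 0.913, 0.001], [-0.002, 0.002, -1.0]]
contact_force: [-0.7, 0.1, 6.4]
gripper_width: 0.0085
grip_force: 59.1
```

Run:
```python
from h import *
n=np.array([-.355,.935,0]);a=np.array([-.935,-.355,0]);z=np.array([0,0,1.])
f=lambda t:n*(-.185*(np.cos(t)-1)+.028*np.sin(t))+z*(.185*np.sin(t)+.028*(np.cos(t)-1))
for s in range(0,40,10):
    print([[*(((f(np.radians(s+k))-f(np.radians(s)))/.8).round(4).tolist()),*((a*k/90).round(4).tolist()),0] for k in np.arange(1,9)*1.25])
```

```text
[[-0.0003, 0.0008, 0.005, -0.013, -0.0049, 0.0, 0], [-0.0006, 0.0016, 0.0101, -0.026, -0.0099, 0.0, 0], [-0.001, 0.0026, 0.015, -0.039, -0.0148, 0.0, 0], [-0.0014, 0.0037, 0.02, -0.0519, -0.0197, 0.0, 0], [-0.0018, 0.0048, 0.025, -0.0649, -0.0247, 0.0, 0], [-0.0023, 0.0061, 0.0299, -0.0779, -0.0296, 0.0, 0], [-0.0028, 0.0075, 0.0348, -0.0909, -0.0345, 0.0, 0], [-0.0034, 0.009, 0.0396, -0.1039, -0.0394, 0.0, 0]]
[[-0.0006, 0.0016, 0.0048, -0.013, -0.0049, 0.0, 0], [-0.0012, 0.0032, 0.0096, -0.026, -0.0099, 0.0, 0], [-0.0019, 0.005, 0.0143, -0.039, -0.0148, 0.0, 0], [-0.0026, 0.0069, 0.019, -0.0519, -0.0197, 0.0, 0], [-0.0034, 0.0088, 0.0237, -0.0649, -0.0247, 0.0, 0], [-0.0041, 0.0109, 0.0283, -0.0779, -0.0296, 0.0, 0], [-0.0049, 0.013, 0.0329, -0.0909, -0.0345, 0.0, 0], [-0.0058, 0.0153, 0.0374, -0.1039, -0.0394, 0.0, 0]]
[[-0.0009, 0.0023, 0.0045, -0.013, -0.0049, 0.0, 0], [-0.0018, 0.0047, 0.0088, -0.026, -0.0099, 0.0, 0], [-0.0028, 0.0073, 0.0132, -0.039, -0.0148, 0.0, 0], [-0.0037, 0.0099, 0.0175, -0.0519, -0.0197, 0.0, 0], [-0.0048, 0.0125, 0.0217, -0.0649, -0.0247, 0.0, 0], [-0.0058, 0.0153, 0.0258, -0.0779, -0.0296, 0.0, 0], [-0.0069, 0.0182, 0.0299, -0.0909, -0.0345, 0.0, 0], [-0.008, 0.0211, 0.034, -0.1039, -0.0394, 0.0, 0]]
[[-0.0011, 0.003, 0.004, -0.013, -0.0049, 0.0, 0], [-0.0023, 0.0061, 0.0078, -0.026, -0.0099, 0.0, 0], [-0.0035, 0.0093, 0.0116, -0.039, -0.0148, 0.0, 0], [-0.0048, 0.0125, 0.0154, -0.0519, -0.0197, 0.0, 0], [-0.006, 0.0159, 0.019, -0.0649, -0.0247, 0.0, 0], [-0.0073, 0.0193, 0.0226, -0.0779, -0.0296, 0.0, 0], [-0.0086, 0.0227, 0.0261, -0.0909, -0.0345, 0.0, 0], [-0.01, 0.0263, 0.0295, -0.1039, -0.0394, 0.0, 0]]
```

```bash
python3 -m handwheel '[[0,0.001,0.005,-0.013,-0.005,0,0],[-0.001,0.002,0.01,-0.026,-0.01,0,0],[-0.001,0.003,0.015,-0.039,-0.015,0,0],[-0.001,0.004,0.02,-0.052,-0.02,0,0],[-0.002,0.005,0.025,-0.065,-0.025,0,0],[-0.002,0.006,0.03,-0.078,-0.03,0,0],[-0.003,0.0075,0.035,-0.091,-0.0345,0,0],[-0.0035,0.009,0.04,-0.104,-0.0395,0,0]]'
```

```text
time_s: 11.98
eef_pos: [0.5159, 0.1441, 0.0605]
ee_rot: [[-0.909, 0.412, 0.063], [0.397, 0.903, -0.163], [-0.124, -0.123, -0.985]]
contact_force: [0.4, 0.3, -1.6]
gripper_width: 0.0092
grip_force: 59.0
```

```bash
python3 -m handwheel '[[-0.0005,0.0015,0.005,-0.013,-0.005,0,0],[-0.001,0.003,0.0095,-0.026,-0.01,0,0],[-0.002,0.005,0.0145,-0.039,-0.015,0,0],[-0.0025,0.007,0.019,-0.052,-0.02,0,0],[-0.0035,0.009,0.0235,-0.065,-0.025,0,0],[-0.004,0.011,0.0285,-0.078,-0.03,0,0],[-0.005,0.013,0.033,-0.091,-0.0345,0,0],[-0.006,0.0155,0.0375,-0.104,-0.0395,0,0]]'
python3 - <<'E'
from h import *
o=get_obs();print(o["contact_force"],o["torque"],o["eef_pos"])
p=snapshot("scene");cv2.imwrite("pics/s8.png",p["image"][:,:,::-1])
for t in("tote_edge","tote_corner"):
    for r in spot_point(p,t)[:2]: print(t,r["score"],np.array(r["at"])*[512,384],w(p,*(np.array(r["at"])*[512,384]),.003))
E
```

```text
time_s: 12.65
eef_pos: [0.5111, 0.1565, 0.0905]
ee_rot: [[-0.898, 0.423, 0.123], [0.368, 0.873, -0.32], [-0.243, -0.242, -0.939]]
contact_force: [0.4, -0.4, 0.6]
gripper_width: 0.0084
grip_force: 59.1
[ 0.37020422 -0.43356681  0.64330458] [ 0.18846157 -0.08177914 -0.04457569] [0.51110486 0.15653107 0.09054471]
tote_edge 0.68 [351.3856 245.2992] [0.49598126 0.32793263 0.003     ]
tote_corner 0.79 [350.3104 246.6048] [0.50168289 0.32770607 0.003     ]
```

```bash
python3 -m handwheel '[[-0.001,0.0025,0.0045,-0.013,-0.005,0,0],[-0.002,0.0045,0.009,-0.026,-0.01,0,0],[-0.003,0.0075,0.013,-0.039,-0.015,0,0],[-0.0035,0.01,0.0175,-0.052,-0.02,0,0],[-0.005,0.0125,0.0215,-0.065,-0.025,0,0],[-0.006,0.0155,0.026,-0.078,-0.03,0,0],[-0.007,0.018,0.03,-0.091,-0.0345,0,0],[-0.008,0.021,0.034,-0.104,-0.0395,0,0]]'; python3 -m handwheel '[[-0.001,0.003,0.004,-0.013,-0.005,0,0],[-0.0025,0.006,0.008,-0.026,-0.01,0,0],[-0.0035,0.0095,0.0115,-0.039,-0.015,0,0],[-0.005,0.0125,0.0155,-0.052,-0.02,0,0],[-0.006,0.016,0.019,-0.065,-0.025,0,0],[-0.0075,0.0195,0.0225,-0.078,-0.03,0,0],[-0.0085,0.0225,0.026,-0.091,-0.0345,0,0],[-0.0085,0.0225,0.026,-0.091,-0.0345,0,0]]'; python3 -m handwheel '[[0,0,0,0,0,0,0],[0,0,0,0,0,0,0],[0,0,0,0,0,0,0],[0,0,0,0,0,0,0],[0,0,0,0,0,0,0],[0,0,0,0,0,0,0]]'
python3 - <<'E'
from h import *
s=snapshot("scene");t=snapshot("wrist")
for p in (s,):
  for r in outline_of(p,"stray")[:6]:
    v,u=np.nonzero(r["pixels"]);print(round(r["score"],2),len(u),u.mean().round(1),v.mean().round(1))
  for k in("tote_edge","tote_corner","tote_far_rim"):
    for r in spot_point(p,k)[:1]:
        uv=np.array(r["at"])*[512,384];print(k,r["score"],uv,w(p,*uv,.003),w(p,*uv))
a=cv2.resize(s["image"][165:285,260:400],(466,400),interpolation=2);b=cv2.resize(t["image"],(334,400),interpolation=cv2.INTER_AREA)
b=cv2.resize(t["image"],(334,250),interpolation=cv2.INTER_AREA);b=np.vstack([b,np.zeros((150,334,3),np.uint8)])
cv2.imwrite("pics/s9.png",np.hstack([a,b])[:,:,::-1])
E
```

```text
time_s: 13.47
eef_pos: [0.5043, 0.1732, 0.1174]
ee_rot: [[-0.879, 0.441, 0.178], [0.318, 0.824, -0.47], [-0.354, -0.356, -0.865]]
contact_force: [0.3, -1.6, 3.3]
gripper_width: 0.0088
grip_force: 59.8
time_s: 14.13
eef_pos: [0.4974, 0.1921, 0.138]
ee_rot: [[-0.858, 0.462, 0.224], [0.26, 0.767, -0.587], [-0.443, -0.445, -0.778]]
contact_force: [0.5, -2.3, 6.1]
gripper_width: 0.0085
grip_force: 60.2
time_s: 14.63
eef_pos: [0.4976, 0.1914, 0.1375]
ee_rot: [[-0.858, 0.463, 0.222], [0.262, 0.767, -0.585], [-0.441, -0.444, -0.78]]
contact_force: [1.0, 1.2, 2.9]
gripper_width: 0.0091
grip_force: 60.3
0.61 45 348.0 249.3
tote_edge 0.81 [352.4096 246.4896] [0.49756261 0.33233357 0.003     ] [0.49959495 0.33285682 0.00648258]
tote_corner 0.72 [346.9824 225.9072] [0.44645916 0.28301311 0.003     ] [0.4668817  0.28931792 0.03546107]
tote_far_rim 0.64 [318.72   193.6128] [0.3977955 0.1489539 0.003    ] [0.50241229 0.19776176 0.15855686]
```

View pics/s9.png

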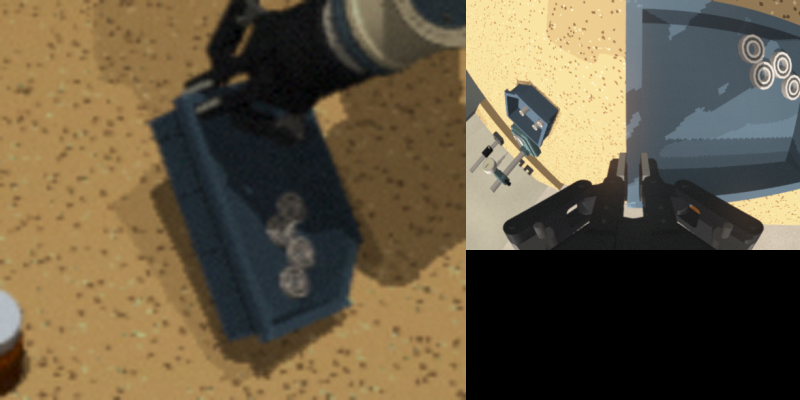

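Run:
```python
from h import *
from scipy.spatial.transform import Rotation as Ro
p=snapshot("wrist");K=p["camera_matrix"];T=p["world_from_camera"];s=snapshot("scene")
R=Ro.from_rotvec(np.radians(38.7)*np.array([-.935,-.355,0])).as_matrix()@Ro.from_euler('z',-114.2,degrees=True).as_matrix()
t=np.array([.502,.331,0])-R@[-.072,-.047,0]
def ray(p,u,v,fish):
    K=p["camera_matrix"];T=p["world_from_camera"]
    a=np.array([(u-K[0,2])/K[0,0],(v-K[1,2])/K[1,1]]);th=np.hypot(*a);k=np.sin(th)/th
    r=np.array([a[0]*k,-a[1]*k,-np.cos(th)]) if fish else np.array([a[0],-a[1],-1])
    return T[:3,3],T[:3,:3]@r
def rep(p,u,v,f,h=.011):
    o,d=ray(p,u,v,f);o=R.T@(o-t);d=R.T@d;x=o+d*(h-o[2])/d[2];print(u,v,x.round(4),np.linalg.norm(x-[-.070,-.045,.011]).round(4))
for u,v in((438,72),(484,100),(457,116.5),(501,135)): rep(p,u,v,1)
k=.3; 
for c,r in((290,207),(281,232),(299,251),(294,282)): rep(s,260+c*140/466,165+r*.3,0)
print("far rim",t+R@[.1005,.0755,.05],"corner",t+R@[-.07,-.045,.003])
```

```text
438 72 [-0.0094 -0.0559  0.011 ] 0.0616
484 100 [-0.0499 -0.0441  0.011 ] 0.0201
457 116.5 [-0.0265 -0.0304  0.011 ] 0.0459
501 135 [-0.071  -0.0225  0.011 ] 0.0225
347.1244635193133 227.1 [-0.0114 -0.0492  0.011 ] 0.0587
344.4206008583691 234.6 [-0.0293 -0.026   0.011 ] 0.0449
349.8283261802575 240.3 [-0.0499 -0.0401  0.011 ] 0.0207
348.3261802575107 249.6 [-0.0731 -0.0195  0.011 ] 0.0257
far rim [0.51566331 0.1955037  0.16945963] corner [0.50211803 0.33069042 0.00410977]
```

Both views agree: all four bearings are within 62 mm of the clipped wall's middle (limit 85 mm). The tilt is about 39°, the edge is on the plate and the far rim is at about 0.17 m.

```bash
python3 -c "
from bench import *
print(sign_off())"
```

```text
the job is handed in; nothing more can be done
None
```

The job is handed in: the stray bearing was lowered into the bearings' tote, and the tote is held tilted about 39° on its clipped corner with all four bearings within about 62 mm of the middle of the clipped wall (limit 85 mm); the hand-in call gave no verdict.

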